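# Zero the counter and poise the rivet punch

### The arm

A 6-joint arm with a two-finger parallel gripper is mounted at the origin on the work surface. World frame = base frame: x ahead of the robot, y to its left, z up, the work surface at z = 0. Lengths are in mm, angles in rad, forces in N, time in s.
With the tool pointing down it reaches from about 275 to 825 mm from the base axis. Payload 4.9 kg.
Tool frame: the origin (TCP) lies at the very end of the fingers, on their centre line; the grasp point (between the pads) lies 19 mm behind it; z points along the fingers, y is the line along which they close (so a half turn about z gives the same grasp; the last joint's range is limited). The gripper opens to 85 mm and grips with 20 to 120 N. Pads are 22 mm wide; open, the fingers measure 114 mm over their backs; the gripper's body (76 mm by 85 mm) begins 54 mm behind the grasp point. The pads swing forward as they close: fully open they stand 13 mm farther back than shut.
Start: joints at [-1.369, 0.326, -0.193, 1.052, 0, 1.437], TCP at [181.251, -519.294, 231.281] pointing down, gripper open.
Joint ranges: [-2.65, 2.65], [-0.97, 1.79], [-1.3, 1.35], [-1.93, 2.1], [-1.47, 1.37], [-3.14, 3.14]. Speed limits (rad/s): [2.57, 2.57, 3.14, 3.14, 3.14, 3.14].

### API

Orientations are given as [roll, pitch, yaw] about the fixed x, y, z axes, in that order (R = Rz(yaw) Ry(pitch) Rx(roll)).
In Python, from bench import bot, solve_ik, imaging gives the robot as it stands. Calls block until the motion is done:
- bot.move_ptp(position, orientation): joint-space move of the TCP to a pose.
- bot.movel(position, rot=None, max_speed=150, threshold=None): straight line of the TCP; rot=None keeps the orientation; max_speed is the mean speed in mm/s. With threshold (N) it stops when the force on the tool has changed by that much, and returns True; else False.
- bot.move_j(angles): joint-space move.
- bot.grip(opening, effort=None): opening from 0.0 (shut) to 1.0 (fully open); effort is the grip in N (None keeps the last); returns when the fingers have stopped.
- bot.dwell(seconds).
- solve_ik(position, orientation): joint angles nearest the present ones, or None.
- bot.get_state(): the state.
- imaging.capture(name): name is "scene" or "top"; returns the picture (420x560x3 uint8, blue, green, red); there is no depth.
- imaging.camera_model(name): a dict with "K" (3x3 intrinsics, pixels), "k1" (the pictures are not rectified: a ray, as slopes to the right and down, at radius r is drawn at 1 + k1 r^2 times it, then the intrinsics apply), "position" and "rotation" of the camera in the world. Camera axes: x right, y up, looking along -z (the intrinsics and any distortion apply to the point x, -y, -z); pixel columns grow to the right and rows downward; lengths in mm; the calibration is good to about 2 mm. A picture is of the moment at which its call begins. camera_model takes no time and is no camera call.
A pose or a line that the arm cannot do raises bot.IKError and nothing moves.
- bot.sign_off(): hands the job in; it is judged then, once.
The state is a dict: "t": time; "qpos": joint angles; "joint_velocities": joint speeds; "effort": joint torques, N m; "tcp_pos": TCP position; "orientation": TCP orientation; "contact_force": force on the tool from outside, world axes, zero at the start; "wrist_torque": the same for the moment, N m; "opening": opening from 0.0 (shut) to 1.0 (fully open); "gripper_force": force on a finger pad.
Only numpy, scipy, OpenCV 4.12 (cv2) and the standard library are available. Lean on these libraries where they do the work, as an engineer would, in place of code of your own. Each camera call takes 0.05 s, during which the arm holds its last target. There are 200 camera calls.

### The job

Get ready to set the first rivet of a batch: draw the square-handled steel punch out of the tool rack, push the recessed reset button of the counter fully in with the punch's tip for a moment, then carry the punch over the row of jars and stop with its tip hovering about 5 mm above the brass rivet on the anvil, upright, centred over the rivet and never touching it. Finish while still holding the punch motionless there; do not knock or shift the other tools, the jars or anything else on the bench.

Things in the scene. Friction and masses are not known exactly. Their poses are not given: they have to be found in the camera images.
- punch: steel punch, 140 mm long, about 220 g, standing tip down in a hole of the rack: a round stem 10 mm in diameter, 55 mm long, then a square steel handle 20 x 20 mm, 55 to 140 mm above the tip. Origin at the centre of the tip's flat end; z up the tool, x and y square to the handle's faces. At the start its tip is 5 mm above the bench and the handle's shoulder rests on the rack
- rack: fixed wooden tool rack, a block 60 mm (x) by 200 mm (y) by 60 mm high, with three vertical 13 mm holes through it at y = -65, 0 and +65 mm (its own axes); origin at the centre of its underside. The handle faces of the punch are about parallel to the rack's sides. A tool must be lifted 60 mm to come clear
- awl: bystander in another hole of the rack: awl with a bulb-shaped round wooden handle, 32 mm across, 112 mm long in all; origin at its tip, which is 5 mm above the bench
- burnisher: bystander in another hole of the rack: tool with a slim round dark wooden handle, 28 mm across at its collar, 125 mm long in all; origin at its tip, which is 5 mm above the bench
- counter: fixed grey counter box, 100 mm (x) by 110 mm (y) by 45 mm high, with a dark display (34 x 75 mm, 3 mm proud) on the far (+x) half of its top and a round recess, 20 mm wide, nearer the robot: 20 mm to -x of its centre (its own axes, which turn with it). Origin at the centre of its underside
- button_top (a point): centre of the top of the white reset button, 17 mm in diameter, in the counter's recess; it lies 5 mm below the counter's top face (40 mm above the bench) and moves down with the button
- reset_button (a joint): travel of the reset button in m: 0 out, 0.005 fully in; it springs back. It starts to move at 1.8 N and takes 4.8 N to be fully in; it has no latch
- anvil: fixed dark steel anvil, 90 x 90 x 35 mm, origin at the centre of its underside. On it, 12 mm to +x and 8 mm to +y of its centre (its own axes), stands a round steel die (40 mm across, top 47 mm above the bench) with an aluminium tag (26 x 60 mm) and a brass rivet
- rivet_top (a point): centre of the top of the rivet's flat head, which is 14 mm in diameter, 60 mm above the bench
- tray: fixed shallow wooden tray, 340 mm (x) by 90 mm (y) by 25 mm high, inner floor 6 mm above the bench, standing between the rack and the anvil, with three jars in a row; origin at the centre of its underside
- jar0: bystander: amber jar, 60 mm across, 105 mm tall (top about 111 mm above the bench), loose in the tray; origin at the centre of its underside
- jar1: bystander: clear jar, 66 mm across, 115 mm tall (top about 121 mm above the bench), loose in the tray; origin at the centre of its underside
- jar2: bystander: white bottle, 56 mm across, 120 mm tall (top about 126 mm above the bench), loose in the tray; origin at the centre of its underside
- hammer: bystander: hammer lying on the bench at the right
- tape: bystander: roll of paper tape, 90 mm across, 24 mm high, at the far left; origin at the centre of its underside
- bowl: bystander: small white bowl, 90 mm across, 45 mm high, at the far right; origin at the centre of its underside
Things that resemble listed ones, but are neither listed nor needed, are in the scene too. There is more than one size of the punch; the job needs the smallest.

How it is judged:
By the outcome, as a careful person would: the job done as asked, in the order asked, and still so for the second after the job is handed in, while the arm keeps its last pose, push and grip.
It also fails if it takes over 43 s, if anything falls off the work surface, if the arm or the gripper's body presses on something with over 40 N, if the wrist force passes 120 N, or if a joint passes its speed limit or range.

## Working session

There is one attempt and no reset: what is moved stays moved. The work goes in short steps, each a Python script; the robot and the scene stay as the last script left them, time stands still between calls to the robot, and variables do not carry over. Pictures are saved under pics/ and viewed, at most 10 in all, crops included, and the job is handed in when it is done.

```bash
mkdir -p pics; ls; python3 - <<'E'
from bench import bot, imaging
import cv2
for n in("scene","top"):
    cv2.imwrite(f"pics/{n}0.png",imaging.capture(n)); m=imaging.camera_model(n); print(n,m)
print(bot.get_state())
E
```

```text
pics
scene {'K': array([[483.77454014,   0.        , 282.21561154],
       [  0.        , 483.77454014, 206.16310513],
       [  0.        ,   0.        ,   1.        ]]), 'k1': -0.13199155969325962, 'position': array([1489.30932735,  490.11709202,  912.76377673]), 'rotation': array([ 0.88412906, -0.01984686,  2.15338359])}
top {'K': array([[486.34722864,   0.        , 275.24245161],
       [  0.        , 486.34722864, 213.41014196],
       [  0.        ,   0.        ,   1.        ]]), 'k1': 0.05095760551360954, 'position': array([ 511.60569483,  -84.53711609, 1491.9363934 ]), 'rotation': array([ 0.05559194,  0.01239443, -1.59688645])}
{'t': 0.1, 'qpos': array([-1.36920307e+00,  3.26855532e-01, -1.93483097e-01,  1.05198631e+00,
       -3.65271472e-06,  1.43664235e+00]), 'joint_velocities': array([ 0.00103322, -0.0009103 ,  0.00128601,  0.0001263 ,  0.00060443,
       -0.00059749]), 'effort': array([ 1.05333565e-03, -4.44238400e+01,  2.63038284e+01,  7.82770221e-03,
       -8.75290880e-05, -9.71944445e-07]), 'tcp_pos': array([ 181.14096889, -518.77069766,  230.58817658]), 'orientation': array([-3.14007729e+00, -2.00834955e-04,  3.35747081e-01]), 'contact_force': array([-0.59752386, -0.40265755, -0.18731157]), 'wrist_torque': array([-0.03207858, -0.04518778,  0.03450667]), 'gripper_force': 0.0, 'opening': 0.9991455887031906}
```

View pics/scene0.png

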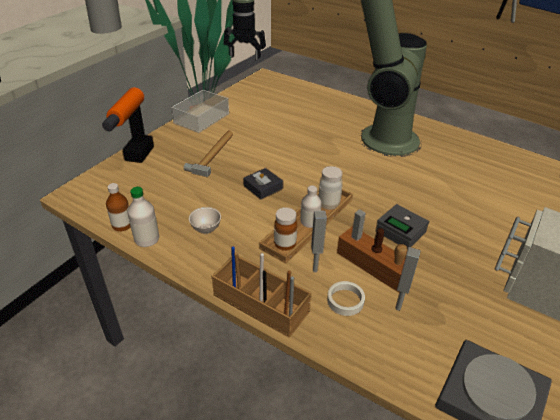

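View pics/top0.png

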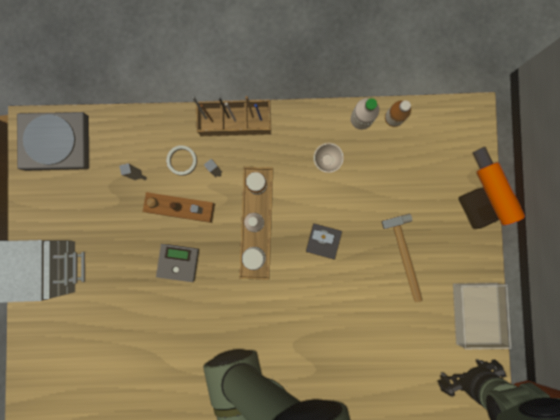

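The scene view shows the rack around (372,258), with the punch in its near-tray hole at about (358,222), and two larger decoys at (318,235) and (408,275). The top view has the rack at (178,207), the punch at (195,209), the counter at (178,262), the tray at (256,222) and the anvil at (324,241). I'll zoom in on both views.

```bash
cat > h.py <<'E'
import numpy as np, cv2
from scipy.spatial.transform import Rotation as R
from bench import bot, imaging, solve_ik
def cam(n):
    m=imaging.camera_model(n); return m, R.from_euler('xyz',m['rotation']).as_matrix()
def dist(m): return np.array([m['k1'],0,0,0,0])
def proj(n,P):
    m,M=cam(n); c=(np.atleast_2d(P)-m['position'])@M; c=c*[1,-1,-1]
    return cv2.projectPoints(c.astype(float),np.zeros(3),np.zeros(3),m['K'],dist(m))[0][:,0]
def ray(n,uv):
    m,M=cam(n); s=cv2.undistortPoints(np.array(uv,float).reshape(-1,1,2),m['K'],dist(m))[:,0]
    return m['position'],np.c_[s[:,0],-s[:,1],-np.ones(len(s))]@M.T
def onz(n,uv,z):
    o,d=ray(n,uv); return o+d*((z-o[2])/d[:,2])[:,None]
def tri(uvt,uvs):
    A=[];b=[]
    for n,uv in(("top",uvt),("scene",uvs)):
        o,d=ray(n,[uv]); d=d[0]/np.linalg.norm(d); Q=np.eye(3)-np.outer(d,d); A.append(Q); b.append(Q@o)
    x=np.linalg.lstsq(np.vstack(A),np.hstack(b),rcond=None)
    return x[0],np.sqrt(x[1])
def crop(img,x0,y0,w,h,s): return cv2.resize(img[y0:y0+h,x0:x0+w],None,fx=s,fy=s,interpolation=cv2.INTER_CUBIC)
E
python3 - <<'E'
from h import *
t=cv2.imread('pics/top0.png');s=cv2.imread('pics/scene0.png')
cv2.imwrite('pics/ct.png',crop(t,140,155,210,135,3.8) [:600,:800])
cv2.imwrite('pics/cs.png',crop(s,235,155,200,145,4))
print(proj("top",[[0,0,0],[181,-519,231]]),proj("scene",[[0,0,0],[181,-519,231]]))
E
```

```text
[[257.57171532 413.31258153]
 [457.89073528 368.12897883]] [[389.31798443 138.57948117]
 [244.03175347  60.72904446]]
```

View pics/ct.png

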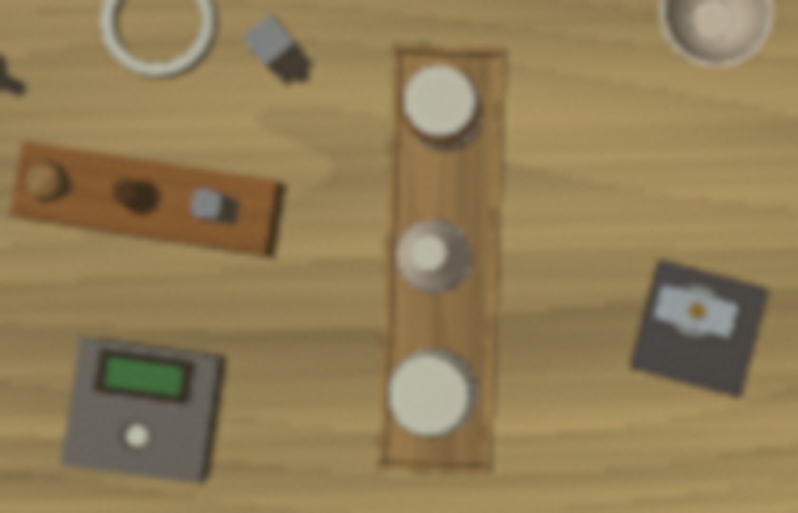

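View pics/cs.png

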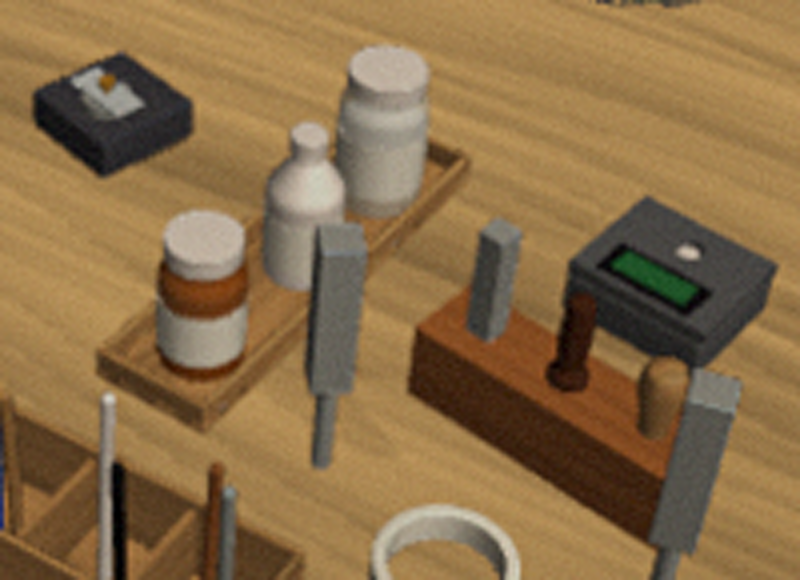

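The crops show the punch top at crop (207,204) in the top view and (500,232) in the scene view. The button is at (137,436) and (688,252), and the rivet at (697,311) and (107,80). Next I'll refine these with masks.

```bash
cat > meas.py <<'E'
from h import *
S=4
def blob(img,win,f):
    x0,y0,x1,y1=win; c=cv2.resize(img[y0:y1,x0:x1],None,fx=S,fy=S,interpolation=cv2.INTER_LINEAR)
    b,g,r=[c[...,i].astype(int) for i in range(3)]
    m=f(b,g,r).astype(np.uint8); n,l,st,ce=cv2.connectedComponentsWithStats(m)
    k=1+np.argmax(st[1:,4]); cn=cv2.findContours((l==k).astype(np.uint8),0,1)[0][0]
    fx=lambda p:(np.asarray(p,float)+.5)/S-.5+[x0,y0]
    return fx(ce[k]),fx(cv2.boxPoints(cv2.minAreaRect(cn))),st[k,4]/S**2
E
python3 - <<'E'
from meas import *
t=cv2.imread('pics/top0.png');s=cv2.imread('pics/scene0.png')
white=lambda b,g,r:(b+g+r>420)&(r-b<60)
brass=lambda b,g,r:(r-b>50)
gray=lambda b,g,r:(r-b<15)&(b+g+r>270)
bt=blob(t,(170,264,183,276),white); bs=blob(s,(400,211,415,224),white)
rt=blob(t,(316,230,332,245),brass); rs=blob(s,(256,170,268,182),brass)
pt=blob(t,(186,200,206,218),gray); 
print("pix",bt[0],bt[2],bs[0],bs[2],rt[0],rt[2],rs[0],rs[2],pt[0],pt[2])
print("button",tri(bt[0],bs[0]),onz("top",[bt[0]],40),onz("scene",[bs[0]],40))
print("rivet",tri(rt[0],rs[0]),onz("top",[rt[0]],59),onz("scene",[rs[0]],58))
print("punch",onz("top",pt[1],145).round(1),onz("top",[pt[0]],145))
a=lambda q:(np.array(q)+.5)/4-.5+[235,155]
# punch top face in scene: corners
print("punch scene",onz("scene",a([[484,220],[500,217],[521,232],[508,238],[500,229]]),145).round(1))
rk=blob(t,(135,185,225,228),lambda b,g,r:(r-b>75)&(r>1.55*g))
print("rack",onz("top",rk[1],60).round(1),rk[2])
print("rack scene top",onz("scene",a([[412,333],[457,290]]),60).round(1))
c=lambda q:(np.array(q)+.5)/3.8-.5+[140,155]
print("counter",onz("top",c([[82,338],[224,355],[206,481],[62,464]]),45).round(1))
print("racktop",onz("top",c([[24,142],[284,183],[271,256],[11,215]]),60).round(1))
print("anvil",onz("top",c([[659,260],[768,290],[740,396],[631,367]]),35).round(1))
print("jars",onz("top",c([[440,100],[429,252],[430,394]]),120).round(1))
print("decoy",onz("top",c([[268,42]]),200).round(1), "tray",onz("top",c([[397,48],[505,53],[491,467],[381,466]]),25).round(1))
E
```

```text
pix [175.61837748 269.1763245 ] 18.875 [406.68928571 217.75892857] 8.75 [322.98804348 236.25543478] 7.1875 [261.30110837 175.05849754] 12.6875 [194.11747227 208.34726624] 39.4375
button (array([434.2373559 , 233.1662222 ,  39.46953612]), array([2.29012175])) [[434.92223571 231.52807842  40.        ]] [[433.81877371 234.66620601  40.        ]]
rivet (array([ 519.93605456, -206.15246391,   56.10874812]), array([2.4103942])) [[ 520.83116767 -207.34924022   59.        ]] [[ 521.31074777 -203.08074446   58.        ]]
punch [[601.1 166.5 145. ]
 [618.2 161.4 145. ]
 [612.6 143.5 145. ]
 [595.5 148.7 145. ]] [[607.08987367 155.0836624  145.        ]]
punch scene [[605.3 145.9 145. ]
 [596.9 152.9 145. ]
 [602.6 170.3 145. ]
 [612.5 166.1 145. ]
 [607.5 158.1 145. ]]Traceback (most recent call last):
  File "<stdin>", line 16, in <module>
  File "meas.py", line 7, in blob
    k=1+np.argmax(st[1:,4]); cn=cv2.findContours((l==k).astype(np.uint8),0,1)[0][0]
        ~~~~~~~~~^^^^^^^^^^
    return _wrapfunc(a, 'argmax', axis=axis, out=out, **kwds)
    return bound(*args, **kwds)
ValueError: attempt to get argmax of an empty sequence
```

```bash
python3 - <<'E'
from meas import *
a=lambda q:(np.array(q)+.5)/4-.5+[235,155]
c=lambda q:(np.array(q)+.5)/3.8-.5+[140,155]
for n,q,z in [("counter",[[82,338],[224,355],[206,481],[62,464]],45),("rack",[[24,142],[284,183],[271,256],[11,215]],60),("anvil",[[659,260],[768,290],[740,396],[631,367]],35),("tray",[[397,48],[505,53],[491,467],[381,466]],25)]:
    P=onz("top",c(q),z); d=P[1]-P[0]+P[2]-P[3]; e=P[0]-P[3]+P[1]-P[2]
    print(n,P[:,:2].round(1).tolist(),P.mean(0).round(1),"yaw(y-axis from -d)",np.arctan2(d[0],-d[1]).round(3)*-1,"x axis",np.arctan2(e[1],e[0]).round(3),"len",np.linalg.norm(d)/2,np.linalg.norm(e)/2)
print("jars",onz("top",c([[440,100]]),111),onz("top",c([[429,252]]),126),onz("top",c([[430,394]]),121))
print("decoy",onz("top",c([[268,42]]),200).round(1))
print("punch tri",tri([194.1,208.3],a([500,229])))
s=onz("scene",a([[107,76]]),60); print("rivet scene headtop",s)
for y in (0,0.18,-.2,1.57+.18): print(y,solve_ik([607,156,130],[3.1416,0,y]))
E
```

```text
counter [[511.9, 272.2], [495.7, 161.6], [398.4, 177.1], [414.6, 288.7]] [455.1 224.9  45. ] yaw(y-axis from -d) 0.145 x axis -0.163 len 112.29517947277482 98.64860710868754
rack [[665.3, 311.5], [628.0, 110.1], [571.5, 121.3], [608.7, 322.2]] [618.4 216.3  60. ] yaw(y-axis from -d) 0.183 x axis -0.191 len 204.53744026980453 57.61115382444151
anvil [[561.2, -181.0], [535.4, -265.8], [453.0, -241.0], [477.8, -156.5]] [ 506.8 -211.1   35. ] yaw(y-axis from -d) 0.29 x axis -0.289 len 88.36819774522718 86.48158793813221
tray [[736.6, 22.4], [730.2, -63.8], [401.8, -44.3], [404.8, 42.5]] [568.3 -10.8  25. ] yaw(y-axis from -d) 0.054 x axis -0.06 len 86.61353212182046 330.6317029077652
jars [[683.19435085 -15.27506713 111.        ]] [[568.53114911  -5.18198998 126.        ]] [[463.71404595  -3.19031785 121.        ]]
decoy [[716.4 100.4 200. ]]
punch tri (array([606.75981262, 156.51814332, 143.712217  ]), array([1.80216946]))
rivet scene headtop [[ 517.38089198 -205.57421492   60.        ]]
0 [ 1.33846585e-01  5.44221008e-01 -1.21278618e-01  9.05295720e-01
  7.28070326e-06 -3.00774607e+00]
0.18 [ 1.33846556e-01  5.44221961e-01 -1.21276955e-01  9.05297750e-01
  7.33858715e-06  3.09543921e+00]
-0.2 [ 1.33846750e-01  5.44219996e-01 -1.21280387e-01  9.05293536e-01
  6.94080634e-06 -2.80774590e+00]
1.75 [ 1.33850299e-01  5.44227504e-01 -1.21267271e-01  9.05308891e-01
 -3.33070283e-07  1.52544295e+00]
```

Both views agree: the punch is at about (607,155.5), the rack yaw is about -0.187, the button is at (434.5,232.5) and the rivet at (520,-206). I'll approach and grip across the rack's x axis, so the fingers clear the burnisher.

```bash
python3 - <<'E'
from h import *
o=[np.pi,0,1.384]
bot.move_ptp([607,155.5,215],o)
print(bot.get_state()['t'])
print(bot.movel([607,155.5,85],max_speed=120,threshold=8))
st=bot.get_state(); print(st['t'],st['tcp_pos'],st['contact_force'])
bot.grip(0.0,25)
st=bot.get_state(); print(st['t'],st['tcp_pos'],st['contact_force'],st['wrist_torque'],st['opening'],st['gripper_force'])
t=imaging.capture("top");s=imaging.capture("scene")
cv2.imwrite('pics/g.png',np.hstack([crop(t,130,150,100,130,3.9),crop(s,310,140,100,130,3.9)]))
E
```

```text
2.9083
False
4.1417 [607.70142112 155.57398319  85.87161248] [ 0.22178834  0.33175189 -0.22307656]
4.75 [606.9376835  155.51312746  85.18667693] [-1.08963742 -0.33763136  1.95910211] [-0.02387679  0.24663993 -0.00165148] 0.23558870288956277 29.905402064323425
```

View pics/g.png

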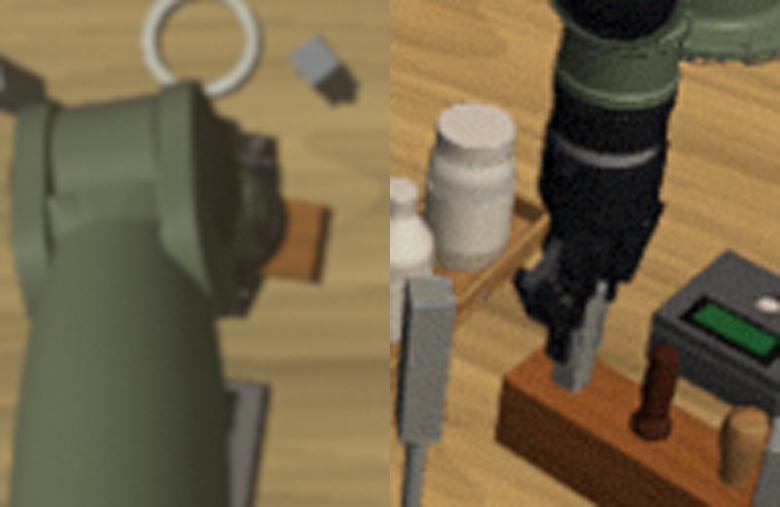

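The scene view shows the fingers closed on the punch handle at crop (580,330), and the opening reads 20.0 mm. Next I'll firm up the grip, lift, hover over the button and check the tip.

```bash
python3 - <<'E'
from h import *
bot.grip(0.0,70)
p=lambda:(lambda s:print(round(s['t'],2),s['tcp_pos'].round(1),s['contact_force'].round(2),s['wrist_torque'].round(2),round(s['opening'],4)))(bot.get_state())
p()
bot.movel([607,155.5,155],max_speed=80,threshold=25);p()
bot.movel([607,155.5,190],max_speed=120)
bot.movel([434.5,232.5,150],max_speed=140);bot.dwell(.2);p()
t=imaging.capture("top");s=imaging.capture("scene");cv2.imwrite('pics/b_s.png',s);cv2.imwrite('pics/b_t.png',t)
cv2.imwrite('pics/b.png',crop(s,345,120,130,130,4.6))
E
```

```text
5.07 [607.  155.6  85.3] [-2.01  0.86  4.49] [-0.01  0.38  0.06] 0.2229
6.09 [606.5 155.4 154.4] [-0.09  0.62 -2.13] [ 0.01 -0.    0.  ] 0.2236
8.27 [435.  232.3 150. ] [-0.8  -0.08 -2.54] [ 0.02  0.02 -0.01] 0.2233
```

View pics/b.png

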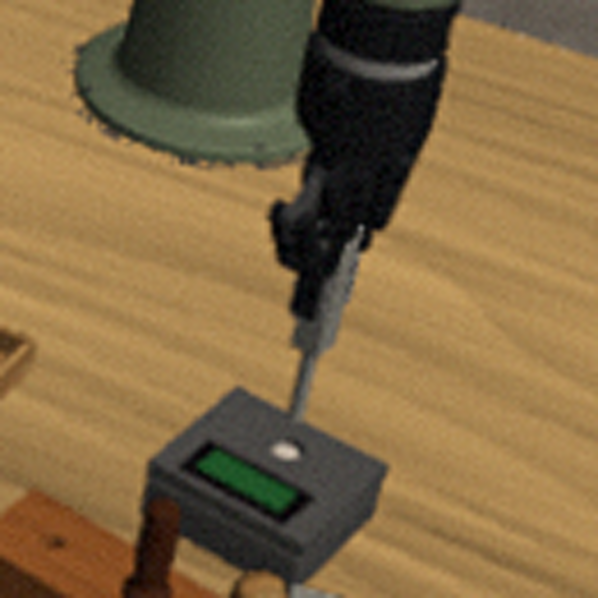

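The view shows the stem's end at crop (294,415) above the button at (287,450), with nothing disturbed. I'll turn those into offsets using the same camera.

```bash
python3 - <<'E'
from h import *
c=lambda q:(np.array(q,float)+.5)/4.6-.5+[345,120]
tip=onz("scene",c([[294.5,415]]),69.9); btn=onz("scene",c([[287,450.5]]),40)
print(tip,btn,(btn-tip))
# expected vertical direction: project axis points
ax=proj("scene",[[tip[0,0],tip[0,1],z] for z in (70,90,125,150)]); print(((ax-[345,120]+.5)*4.6-.5).round(1))
s=cv2.imread('pics/b_s.png')
g=crop(s,345,120,130,130,4.6).astype(int)
for v in (340,365,375,385,395,405,410,415,420): 
    row=g[v,270:350]; k=(row[:,2]-row[:,0]<22); print(v,np.where(k)[0][[0,-1]]+270 if k.any() else None)
E
```

```text
[[434.84803367 235.01842427  69.9       ]] [[432.42768646 235.04784955  40.        ]] [[-2.42034720e+00  2.94252824e-02 -2.99000000e+01]]
[[294.5 414.9]
 [300.7 389.1]
 [311.7 342.9]
 [319.7 308.9]]
340 [294 332]
365 [302 312]
375 [300 310]
385 [298 306]
395 [295 305]
405 [292 303]
410 [270 302]
415 [270 300]
420 [270 300]
```

Tip and button agree to about 0–2 mm once the recess rim's occlusion is counted, and the stem has 5 mm of clearance. Now I'll press.

```bash
python3 - <<'E'
from h import *
p=lambda:(lambda s:print(round(s['t'],2),s['tcp_pos'].round(2),s['contact_force'].round(2),s['wrist_torque'].round(2),round(s['opening'],4)))(bot.get_state())
bot.movel([434.5,232.5,124],max_speed=60);p()
print(bot.movel([434.5,232.5,111],max_speed=12,threshold=9));p()
bot.dwell(.4);p()
cv2.imwrite('pics/press.png',imaging.capture("scene"))
E
```

```text
8.95 [434.25 232.42 123.61] [ 0.41 -0.41 -2.62] [ 0.03 -0.03  0.02] 0.2217
True
9.72 [434.72 232.59 115.1 ] [-1.09 -0.45  5.33] [-0.05  0.19  0.01] 0.2219
10.12 [434.76 232.63 115.14] [-1.54 -0.75  6.83] [-0.07  0.21 -0.04] 0.2277
```

The contact force is about 9.4 N, with the tip at 35 mm, so the button is fully in. Next I'll retract and carry the punch over the jars.

```bash
python3 - <<'E'
from h import *
p=lambda:(lambda s:print(round(s['t'],2),s['tcp_pos'].round(2),s['orientation'].round(4),s['contact_force'].round(2),round(s['opening'],4)))(bot.get_state())
bot.movel([434.5,232.5,250],max_speed=110);p()
bot.movel([520,-206,250],max_speed=150)
bot.movel([520,-206,160],max_speed=80);bot.dwell(.3);p()
t=imaging.capture("top");s=imaging.capture("scene");cv2.imwrite('pics/r_s.png',s);cv2.imwrite('pics/r_t.png',t)
cv2.imwrite('pics/r.png',np.hstack([crop(s,225,115,75,85,7),crop(t,285,200,39,85,7)]))
E
```

```text
11.56 [433.98 232.32 249.21] [-3.1391e+00  1.3000e-03  1.3841e+00] [-0.51 -0.23 -1.85] 0.2258
16.26 [ 520.11 -206.05  160.25] [-3.1409e+00  7.0000e-04  1.3841e+00] [ 0.26  0.85 -2.45] 0.2229
```

View pics/r.png

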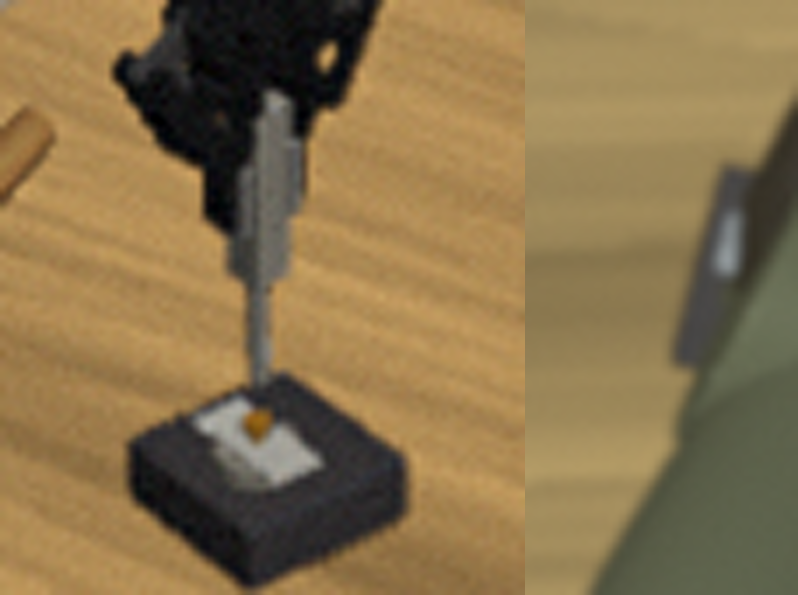

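The scene view shows the tip at crop (261,382) and the rivet head around (258,418), with the anvil untouched. I'll measure the residual offset.

```bash
python3 - <<'E'
from h import *
s=cv2.imread('pics/r_s.png'); x0,y0,S=225,115,7
g=crop(s,x0,y0,75,85,S).astype(int); f=lambda q:(np.array(q,float)+.5)/S-.5+[x0,y0]; inv=lambda p:((p-[x0,y0]+.5)*S-.5).round(1)
d=g[...,2]-g[...,0]
for v in range(402,446,3):
    k=np.where(d[v,225:300]>45)[0]+225; print("riv",v,(k[0],k[-1]) if len(k) else None, d[v,258])
for v in range(290,396,8):
    k=np.where(d[v,230:290]<35)[0]+230; print("stem",v,(k[0],k[-1]) if len(k) else None)
print([g[v,261].tolist() for v in range(366,400,3)])
P=np.array([520,-206,0.])
print("axis",inv(proj("scene",P+[[0,0,80],[0,0,100],[0,0,130]])),"riv",inv(proj("scene",P+[[0,0,60],[7,0,60],[0,7,60],[-7,0,60],[0,-7,60],[0,0,57]])))
E
```

```text
riv 402 None -2
riv 405 None 11
riv 408 None 32
riv 411 (np.int64(249), np.int64(268)) 68
riv 414 (np.int64(245), np.int64(271)) 100
riv 417 (np.int64(243), np.int64(271)) 125
riv 420 (np.int64(243), np.int64(272)) 128
riv 423 (np.int64(243), np.int64(271)) 122
riv 426 (np.int64(244), np.int64(270)) 118
riv 429 (np.int64(245), np.int64(268)) 109
riv 432 (np.int64(248), np.int64(266)) 95
riv 435 (np.int64(250), np.int64(265)) 81
riv 438 (np.int64(253), np.int64(262)) 61
riv 441 (np.int64(255), np.int64(260)) 49
riv 444 None 36
stem 290 (np.int64(248), np.int64(267))
stem 298 (np.int64(250), np.int64(265))
stem 306 (np.int64(249), np.int64(266))
stem 314 (np.int64(249), np.int64(266))
stem 322 (np.int64(249), np.int64(266))
stem 330 (np.int64(249), np.int64(266))
stem 338 (np.int64(248), np.int64(267))
stem 346 (np.int64(248), np.int64(269))
stem 354 (np.int64(250), np.int64(270))
stem 362 (np.int64(252), np.int64(269))
stem 370 (np.int64(252), np.int64(269))
stem 378 (np.int64(252), np.int64(289))
stem 386 (np.int64(250), np.int64(289))
stem 394 (np.int64(230), np.int64(289))
[[90, 96, 97], [92, 98, 100], [95, 105, 106], [95, 105, 106], [92, 102, 102], [84, 91, 91], [72, 77, 79], [61, 64, 66], [53, 52, 54], [51, 48, 48], [48, 43, 41], [44, 37, 34]]
axis [[253.  377.9]
 [252.6 339.3]
 [252.1 280. ]] riv [[253.3 415.9]
 [243.9 423.7]
 [266.6 421.3]
 [262.7 408.2]
 [240.1 410.6]
 [253.4 421.6]]
```

The offset is only about 1–2 mm. I'll apply it, descend to about 5 mm and re-measure with sub-pixel row centroids, including lean.

```bash
cat > fin.py <<'E'
from h import *
import sys
bot.movel([float(a) for a in sys.argv[2:5]],max_speed=25);bot.dwell(.5)
st=bot.get_state();print(round(st['t'],2),st['tcp_pos'].round(2),st['orientation'].round(4),st['contact_force'].round(2))
ims=[imaging.capture("scene") for _ in range(4)]
s=np.mean(ims,0); cv2.imwrite(f'pics/{sys.argv[1]}.png',np.hstack([crop(s.astype(np.uint8),225,115,75,85,7)]))
d=s[...,2]-s[...,0]
tp=st['tcp_pos']; 
for v in range(157,177):
    r=d[v,252:272]; bg=(np.median(r[:5])+np.median(r[-5:]))/2
    w=np.clip(bg-r,0,None)*(np.abs(np.arange(20)-9.5)<4.5)
    w[w<.25*w.max()]=0
    x=np.arange(252,272); print(v,(w@x/w.sum()).round(2) if w.sum() else None, r[5:15].round().astype(int))
z=np.arange(60,130,5); q=proj("scene",np.c_[np.full(len(z),tp[0]),np.full(len(z),tp[1]),z])
for a,b in zip(z,q): print(a,b.round(2),end=' ')
E
python3 fin.py f1 521.5 -206.5 146
```

```text
17.57 [ 521.54 -206.49  146.06] [-3.1406e+00  6.0000e-04  1.3840e+00] [-0.67 -0.12 -2.69]
157 261.35 [28  4  2  7 10 13 12  7 24 73]
158 261.2 [55 26  7  7 10 12 14 30 55 86]
159 260.85 [85 70 35 11  7  9 31 76 94 96]
160 261.29 [94 92 77 22  6 14 57 96 98 96]
161 261.25 [92 93 82 25  7 20 63 94 96 92]
162 261.22 [91 91 83 23  6 20 64 94 91 89]
163 261.22 [89 90 79 22  5 21 62 94 91 89]
164 261.24 [91 91 80 22  3 20 62 90 89 90]
165 261.26 [95 95 80 23  7 19 62 92 90 89]
166 261.22 [97 98 87 23  7 23 65 92 88 88]
167 261.2 [ 96 100  89  24   8  23  66  82  75  81]
168 262.46 [ 96 100  89  28   9  20  41  32  16  51]
169 262.67 [ 99 100  80  24   8   8   8   0  -4   8]
170 262.32 [84 69 32 15 11 11  4 -2 -2 -2]
171 261.54 [26  5 -1  6 11 10  4  1  1  0]
172 261.61 [ 1  3  1  5 10 12  6 -2  0  3]
173 264.69 [ 8  8  8 20 19 26 26  1  0  4]
174 265.0 [10  8 20 63 68 82 75  7 -2  1]
175 None [ 11  10  32  99 110 114  76   4   7   4]
176 264.0 [ 10   9  19  60 100  94  42   5  11  11]
60 [260.33 174.18] 65 [260.32 172.83] 70 [260.3  171.47] 75 [260.29 170.11] 80 [260.28 168.75] 85 [260.26 167.38] 90 [260.25 166.  ] 95 [260.24 164.61] 100 [260.22 163.22] 105 [260.21 161.83] 110 [260.2  160.43] 115 [260.18 159.02] 120 [260.17 157.61] 125 [260.15 156.19]
```

View pics/f1.png

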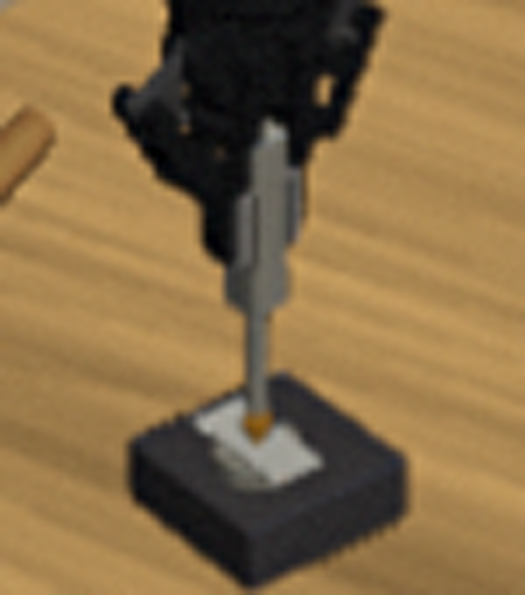

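The stem is vertical at u=261.24 on every row, and the rivet centroid is u≈261.27, so it is upright and aligned. The press calibrates the tip to TCP−80.1 mm. I'll make the final small adjustment, check the bystanders against the first picture, and hand in.

```bash
python3 - <<'E'
from h import *
bot.movel([521.0,-206.85,145.1],max_speed=10);bot.dwell(.6)
s=imaging.capture("scene");a=cv2.imread('pics/scene0.png')
m=cv2.absdiff(cv2.blur(s,(3,3)),cv2.blur(a,(3,3))).max(2)
for n,(x0,y0,x1,y1) in dict(jars=(262,165,346,255),rack_others=(372,225,405,285),decoy=(305,205,330,275),hammer=(180,125,225,178),bowl=(185,205,225,235)).items(): print(n,(m[y0:y1,x0:x1]>40).sum())
st=bot.get_state();print(st['t'],st['tcp_pos'].round(2),st['contact_force'].round(2),st['opening'],abs(st['joint_velocities']).max())
bot.sign_off()
E
```

```text
jars 3
rack_others 0
decoy 0
hammer 0
bowl 0
18.6833 [ 521.02 -206.88  145.12] [-0.47  0.11 -3.03] 0.22109203798705218 0.0025268180753830307
the job is handed in; nothing more can be done
```

I handed the job in at 18.7 s: the punch was drawn, the reset button pressed fully in, and the punch is now held still and upright about 5 mm above the rivet, centred to about 1 mm by camera, with no sign that anything else moved.

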